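# Close the sieve shaker: lid down over the guide rods, catch over

## Robot

A 7-joint arm with a two-finger parallel gripper is mounted at the origin on a cart in front of the work surface, level with it; the furniture and walls round the work are solid. World frame = base frame: x ahead of the robot, y to its left, z up, the work surface at z = 0. Lengths are in m, angles in rad, forces in N, time in s.
With the tool pointing down it reaches from about 0.4 to 0.875 m from the base axis. Payload 6.5 kg.
Tool frame: the origin (TCP) lies at the very end of the fingers, on their centre line; the grasp point (between the pads) lies 19 mm behind it (tcp_to_grasp is the distance from the TCP to the grasp point, in m); z points along the fingers, y is the line along which they close (so a half turn about z gives the same grasp; the last joint's range is limited). The gripper opens to 88 mm and grips with 3 to 60 N. Pads are 18 mm wide; open, the fingers measure 123 mm over their backs; the gripper's body (75 mm by 187 mm) begins 45 mm behind the grasp point.
Start: joints at [-1.292, 0.536, -0.004, 1.538, 0.003, 1.067, -0.071], TCP at [0.22, 0.612, 0.239] pointing down, gripper open.
Joint ranges: [-2.7, 2.7], [-0.37, 2.16], [-1.27, 1.26], [0.24, 2.4], [-1.31, 4.45], [0.19, 1.91], [-2.76, 2.76]. Speed limits (rad/s): [2.39, 2.39, 3.14, 3.14, 3.14, 3.14, 3.14].

## Interface

Orientations are given as a rotation vector (axis times angle).
In Python, from station import * gives the robot as it stands.
- The arm moves only by the tool drive_tool, never from a script. Its argument "plan" is text: rows parted by semicolons, each of 7 numbers parted by spaces: the shift along the tool's x, y, z each as a share of 300 mm, from -1 to 1, then the turn, a rotation vector about the tool's x, y, z each as a share of 90 degrees, from -1 to 1, then the opening, from -1 (shut) to 1 (fully open). In form: tx ty tz rx ry rz claw; .... A call has 1 to 12 rows; each row shifts and turns the commanded pose from where the row before left it, along the tool's axes as they then stand; what a row does not reach is not made up. A row lasts 1/12 s, in which the tool goes at most 41.7 mm and 7.16 degrees, less where a joint would pass 70% of its speed; a pose out of reach is approached as far as the arm can. A call with a number of a shift or a turn outside -1 to 1 is refused whole. A call with a gripper value outside its range is refused whole. The fingers move at their own pace and stop on an object; "squeeze" is the grip in N (left out, the last holds). Time passes only in rows, so rows that do not move let the fingers close. It gives the time, the measured TCP pose, the force, the opening and the grip force at its end, in the units of the state.
- read_state(): the state, without advancing time (a new reading comes with each control period).
- get_image(name): name is "side" or "top" or "wrist"; returns a dict with "img" (400x640x3 uint8, red, green, blue), "z_map" (400x640 float32, m along the optical axis (not along the pixel's ray), 0 where there is no reading), "fx", "fy", "cx", "cy" (pixels), "k1" (the pictures are not rectified: a ray, as slopes to the right and down, at radius r is drawn at 1 + k1 r^2 times it, then the intrinsics apply), "R" (3x3) and "t" (3): a world point X has camera coordinates R X + t; the wrist camera has in their place "tool_from_camera" (4x4, takes a point from camera to tool coordinates, whose origin is the TCP and whose axes are the flange's). Camera axes: x right, y down, z forward; pixel columns grow to the right and rows downward; lengths in m; the calibration is good to about 2 mm. A picture is of the moment at which its call begins: read the wrist's pose just before it.
- close_job(): hands the job in; it is judged then, once.
Trained networks look in a picture, given as the dict that the camera call returned (one of the last four; its "shot" number tells which), for a name from the list of things; names that differ only in an ending like _2 or _b are one class to them, and where a whole thing is asked for, a point or a joint stands for the part that bears it (a point fixed in the world has none). Each returns a list of dicts, best first, with "p" (0 to 1); they miss things now and then, are a little off and sometimes report something else, mostly with a low value. They report only what shows in the picture. A call takes as long as a camera call.
- silhouettes(picture, name): "pixels" (400x640 bool, what is visible of it) and "bbox" ([left, top, right, bottom] in pixels, round what is visible of it).
- place_of(picture, name): "location" ([column, row] in pixels: a listed point, or the origin of a listed thing).
The state is a dict: "time_s": time; "qpos": joint angles; "qd": joint speeds; "tau": joint torques, N m; "tcp_pos": TCP position; "orientation": TCP orientation; "wrist_force": force on the tool from outside, world axes, zero at the start; "wrist_torque": the same for the moment, N m; "finger_gap": opening from 0.0 (shut) to 1.0 (fully open); "grip_force": force on a finger pad.
Only numpy, scipy, OpenCV 4.12 (cv2) and the standard library are available. Lean on these libraries where they do the work, as an engineer would, in place of code of your own. Each camera call takes 0.05 s, during which the arm holds its last target. There are 200 camera calls.

## Task

Get the sieve shaker ready to run: pick up the clamp lid by its black handle and lower it square over the two guide rods until it sits fully home on the top sieve, without letting it drop. Push the red catch over and press it down flat on the lid, so that the lid cannot climb the rods, and leave the wash bottle and the beaker where they are.

Things in the scene. Friction and masses are not known exactly. Their poses are not given: they have to be found in the camera images.
- lid_grip (a point): Centre of the lid's black handle bar (84 mm long in y, 16 wide in x, 14 high, on two posts at y = +-34 mm), gripped across its width from above. It is 58 mm above the lid's underside, 32 mm above the blue cross bar. z up, y along cross bar and handle; a half turn about z looks the same. Two round 14 mm bores go straight through the cross bar at y = +58 and -58 mm from here.
- lid_bottom (a point): Centre of the lid's underside, axes as lid_grip; seated, it lies on stack_top. The lid is one loose piece, 0.36 to 0.58 kg, lying right way up on the bench: aluminium disc (96 mm across, 12 thick), blue cross bar on it (150 mm long in y, 34 wide, 14 thick; its bores lie outside the disc), bridge handle on top; 65 mm high in all.
- stack_top (a point): Centre of the open rim of the top brass sieve (90 mm across) on the sieve shaker, 108 mm above the bench: here the disc must sit. Shaker and sieves are fixed: white housing 154 x 164 x 37 mm high, grey top, black panel in front. Here z is up, x points from the panelled front to the back, y from right to left along the line between the two rods.
- rod_left (a point): Tip of the left steel guide rod, 58 mm along +y from the stack's axis. Both rods are upright, 10 mm thick, fixed, their tips 180 mm above the bench (72 mm above the rim of the top sieve), the top 12 mm tapering to a blunt point.
- rod_right (a point): Tip of the right guide rod, as the left one, 58 mm along -y from the stack's axis.
- catch_pivot (a point): Pivot of the red flip catch, on a short post in front of the stack (70 mm in front of the stack's axis, 125 mm above the bench). The pivot line is the shaker's y.
- catch_tip (a point): Middle of the free, rounded end of the red catch: a plastic tab 24 mm wide (y), 10 mm thick, reaching 46 mm from the pivot. It starts leaning 16 to 33 degrees away from the stack, its free end about 40 mm above and 20 mm in front of the pivot, and stays where it is left (stiff hinge, moved by about 1 N); at 36 degrees it meets a stop.
- catch (a joint): Angle of the red catch in rad: 0 leaning 30 degrees to the front, away from the stack; 0.52 upright; 2.09 lying level on the disc of a seated lid, just in front of the cross bar. With the lid not down the catch can lie over the stack, where it blocks the lid.
- wash_bottle: Loose white wash bottle with red cap, 172 mm high, a bystander behind the work (origin at its foot).
- beaker: Loose clear plastic beaker, 45 mm across, 57 mm high, a bystander behind the work (origin at its foot).

How it is judged:
At the end, for the whole second after the job is handed in: The lid sits home on the top sieve, both rods through its bores (underside within 3 mm of the rim, centre within 5 mm of the stack axis, level within 0.04 rad, bar along the rods within 0.1 rad), and the red catch lies flat on its disc (within about 0.1 rad of level) (z of lid_bottom in the frame of stack_top between -0.003 and 0.003 m and horizontal distance between lid_bottom and stack_top below 0.005 m and angle between the y axis of lid_bottom and the y axis of stack_top, either way round below 0.1 rad and angle between lid_bottom's own z axis and vertical below 0.04 rad and value of joint catch between 1.97 and 2.2 rad); the robot touches nothing.
It fails at once if the lid drops down the rods (moves faster than 0.4 m/s while it is on them, as after a fall of about 8 mm) (linear speed of lid above 0.4 m/s and horizontal distance between lid_bottom and stack_top below 0.015 m and z of lid_bottom in the frame of stack_top below 0.06 m).
It fails at once if the wash bottle or the beaker is shifted by more than 40 mm or tipped over (distance of any of wash_bottle, beaker from where it was at the start of the episode above 0.04 m or angle between any of wash_bottle, beaker's own z axis and vertical above 0.5 rad).
It also fails if it takes over 51 s, if anything falls off the work surface, if the arm or the gripper's body presses on something with over 40 N, if the wrist force passes 120 N, or if a joint passes its speed limit or range.

## Working session

There is one attempt and no reset: what is moved stays moved. The work goes in short steps, Python scripts to look and compute and a tool call to move; the robot and the scene stay as the last step left them, time stands still between calls to the robot, and variables do not carry over. Pictures are saved under pics/ and viewed, at most 10 in all, crops included, and the job is handed in when it is done.

Besides the shell and the picture viewer there is one more tool, called after "Call:" by a JSON object that holds its "op" and its "data", one argument or row to a line. drive_tool: Moves the arm, as the interface text tells. Its arguments: {"type":"object","properties":{"plan":{"type":"string"},"squeeze":{"type":"number"}},"required":["plan"]}

```bash
ls; mkdir -p pics; cat > h.py <<'E'
from station import *
import numpy as np, cv2
from scipy.spatial.transform import Rotation as Ro
def ray(im,px,st=None):
    u=(px[0]-im["cx"])/im["fx"]; v=(px[1]-im["cy"])/im["fy"]
    s=np.array([u,v]); q=s.copy()
    for _ in range(20): q=s/(1+im["k1"]*(q@q))
    d=np.array([q[0],q[1],1.])
    if "R" in im: R=np.array(im["R"]);return -R.T@np.array(im["t"]),R.T@d
    T=np.array(im["tool_from_camera"]); W=Ro.from_rotvec(st["orientation"]).as_matrix()
    return W@T[:3,3]+st["tcp_pos"], W@T[:3,:3]@d
def tri(rs):
    A=np.zeros((3,3));b=np.zeros(3)
    for o,d in rs:
        d=d/np.linalg.norm(d);P=np.eye(3)-np.outer(d,d);A+=P;b+=P@o
    x=np.linalg.solve(A,b)
    return x,[np.linalg.norm(np.cross(x-o,d/np.linalg.norm(d))) for o,d in rs]
def dep(im,px,st=None):
    c,r=int(round(px[0])),int(round(px[1])); w=im["z_map"][max(r-1,0):r+2,max(c-1,0):c+2]; w=w[w>0]
    if not len(w): return None
    o,d=ray(im,px,st); return o+d*np.median(w)
E
cat > m.py <<'E'
from h import *
st=read_state(); print(st["time_s"],st["tcp_pos"],st["orientation"],st["wrist_force"])
names=["lid_grip","lid_bottom","stack_top","rod_left","rod_right","catch_pivot","catch_tip","wash_bottle","beaker"]
rs={n:[] for n in names}
for c in ["side","top","wrist"]:
    st=read_state(); im=get_image(c); cv2.imwrite(f"pics/{c}0.png",im["img"][:,:,::-1])
    for n in names:
        p=place_of(im,n)[:2]
        for k,q in enumerate(p):
            print(c,n,round(q["p"],2),np.round(q["location"],1),"dep",np.round(dep(im,q["location"],st),3) if dep(im,q["location"],st) is not None else None)
            if k==0 and q["p"]>.4: rs[n].append(ray(im,q["location"],st))
for n in names:
    if len(rs[n])>1: x,e=tri(rs[n]); print(n,np.round(x,4),np.round(e,4))
print(read_state()["time_s"])
E
python3 m.py; python3 -c "
import cv2,numpy as np
a=[cv2.imread(f'pics/{c}0.png') for c in ('side','top')]
cv2.imwrite('pics/both0.png',cv2.resize(np.vstack(a),(480,600)))"
```

```text
pics
0.0 [0.21952724 0.61116351 0.23785529] [-5.38788117e-01 -3.09489220e+00  2.68860537e-03] [1.32319176 0.94481662 0.22149451]
side lid_bottom 0.77 [337.3 284.6] dep [0.529 0.409 0.042]
side stack_top 0.77 [348.  180.6] dep [0.569 0.199 0.151]
side rod_left 0.64 [345.4 169.6] dep [0.599 0.099 0.105]
side rod_left 0.25 [337.1 263. ] dep [0.541 0.374 0.066]
side rod_right 0.75 [372.3 173.7] dep [0.538 0.013 0.045]
side catch_pivot 0.74 [374.9 172.3] dep [0.519 0.119 0.131]
side catch_pivot 0.59 [337.1 281.1] dep [0.53  0.414 0.059]
side catch_tip 0.72 [386.  161.2] dep [0.497 0.111 0.164]
side wash_bottle 0.55 [281.8 188.8] dep [0.768 0.137 0.022]
side beaker 0.7 [277.3 223. ] dep [0.731 0.257 0.013]
top lid_grip 0.97 [275.1 236.9] dep [0.546 0.377 0.065]
top lid_grip 0.28 [416.7 210.2] dep [0.607 0.047 0.002]
top lid_bottom 0.94 [280.4 238.5] dep [0.542 0.365 0.064]
top stack_top 0.78 [383.7 218.6] dep [0.583 0.137 0.093]
top rod_left 0.55 [360.8 225.1] dep [0.571 0.185 0.061]
top rod_left 0.18 [398.9 261.1] dep [0.494 0.117 0.165]
top rod_right 0.69 [414.4 212. ] dep [0.601 0.059 0.034]
top catch_pivot 0.88 [395.  248.6] dep [0.518 0.119 0.131]
top catch_pivot 0.67 [273.8 236.9] dep [0.546 0.38  0.065]
top wash_bottle 0.88 [381.8 142.8] dep [0.763 0.131 0.038]
top beaker 0.93 [333.9 158.9] dep [0.734 0.243 0.002]
lid_bottom [ 0.5399  0.3739 -0.0096] [0.0032 0.0032]
stack_top [0.5819 0.1379 0.1019] [0.0003 0.0003]
rod_left [0.572  0.1931 0.1773] [0.0068 0.0068]
rod_right [0.5642 0.067  0.0858] [0.0327 0.0327]
catch_pivot [0.5188 0.1196 0.1313] [0.0004 0.0004]
wash_bottle [0.7703 0.1284 0.0144] [0.0013 0.0013]
beaker [ 0.7364  0.2434 -0.0023] [0.0014 0.0014]
1.5
```

View pics/both0.png

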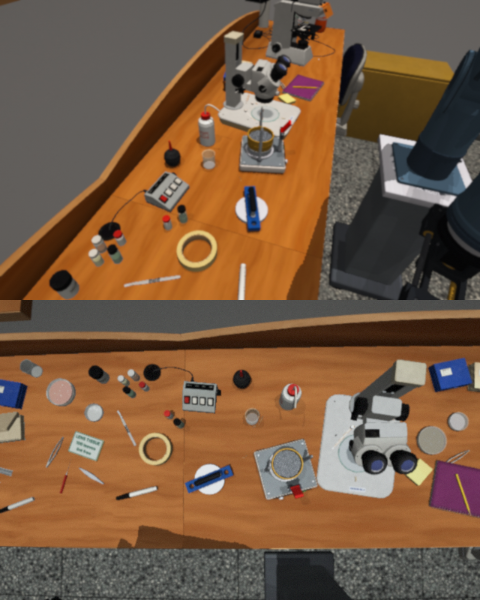

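The pictures show the lid right way up at about (210,478) in the stacked view (top view below), the shaker at (285,468) with the catch at (296,490), and a microscope close on its right. The bottle (290,395) and beaker (253,416) stand behind. Next I work out the move to a view over the lid.

```bash
cat >> h.py <<'E'
def goto(pos,yaw,st=None,half=None):
    """tool down, tool y along +-(cos yaw,sin yaw); prints totals in shares and rows needed"""
    st=st or read_state(); W=Ro.from_rotvec(st["orientation"])
    best=None
    for s in ([1,-1] if half is None else [half]):
        y=s*np.array([np.cos(yaw),np.sin(yaw),0]); z=np.array([0,0,-1.]); x=np.cross(y,z)
        r=(W.inv()*Ro.from_matrix(np.c_[x,y,z])).as_rotvec()
        if best is None or np.linalg.norm(r)<np.linalg.norm(best[0]): best=(r,s)
    d=W.inv().apply(np.array(pos)-st["tcp_pos"])
    r=best[0]
    print("shift share",np.round(d/.3,4),"turn share",np.round(r/(np.pi/2),4),"half",best[1],"rows",np.linalg.norm(d)/.0417,np.degrees(np.linalg.norm(r))/7.16,"q7",st["qpos"][6])
E
python3 - <<'E'
from h import *
st=read_state();W=Ro.from_rotvec(st["orientation"]).as_matrix();print(np.round(W,3))
im=get_image("wrist");print(np.round(im["tool_from_camera"],3),im["fx"],im["cx"],im["cy"],im["k1"])
for c in (.3,):
  goto([.54,.37,c],np.radians(24))
  goto([.50,.25,c],np.radians(24))
E
```

```text
[[-0.941  0.338  0.   ]
 [ 0.338  0.941  0.   ]
 [-0.     0.    -1.   ]]
[[-0.001 -0.959 -0.282  0.073]
 [ 1.    -0.001  0.    -0.001]
 [-0.    -0.282  0.959 -0.145]
 [ 0.     0.     0.     1.   ]] 324.02660257982166 322.5765230917462 200.14800562252768 -0.010581912640882464
shift share [-1.2771 -0.3975 -0.2042] turn share [-0.      0.      0.5139] half 1 rows 9.734045245323644 6.459034863191313 q7 -0.07116934809529896
shift share [-1.2868 -0.819  -0.2042] turn share [-0.      0.      0.5139] half 1 rows 11.071547337094056 6.459034863191313 q7 -0.07116934809529896
```

Call:
{"op": "drive_tool", "data": {
  "plan": "-.125 -.04 -.03 0 0 0 1;-.125 -.04 -.03 0 0 0 1;-.125 -.04 -.03 0 0 0 1;-.125 -.04 -.03 0 0 0 1;-.125 -.04 -.03 0 0 0 1;-.125 -.04 -.03 0 0 0 1;-.125 -.04 -.02 0 0 0 1;-.125 -.04 0 0 0 0 1;-.125 -.04 0 0 0 0 1;-.125 -.04 0 0 0 0 1;0 0 0 0 0 .078 1;0 0 0 0 0 .078 1"
}}

```text
time_s: 2.55
tcp_pos: [0.5349, 0.3686, 0.2987]
orientation: [0.93, 2.999, -0.001]
wrist_force: [-0.4, 0.6, -0.6]
finger_gap: 1.001
grip_force: 0.0
```

Call:
{"op": "drive_tool", "data": {
  "plan": "0 0 0 0 0 .078 1;0 0 0 0 0 .078 1;0 0 0 0 0 .078 1;0 0 0 0 0 .078 1;0 0 0 0 0 .046 1;0 0 0 0 0 0 1"
}}

```text
time_s: 3.05
tcp_pos: [0.5319, 0.3722, 0.2987]
orientation: [1.714, 2.632, -0.0]
wrist_force: [-0.2, 0.7, -0.5]
finger_gap: 0.999
grip_force: 0.0
```

```bash
cat > v.py <<'E'
from h import *
import sys
tag=sys.argv[1]; names=sys.argv[2:]
st=read_state(); print(st["time_s"],np.round(st["tcp_pos"],4),np.round(Ro.from_rotvec(st["orientation"]).as_matrix(),3).tolist())
im=get_image("wrist"); cv2.imwrite(f"pics/{tag}.png",im["img"][:,:,::-1])
import pickle; pickle.dump((im,st),open(f"{tag}.pkl","wb"))
for n in names:
    for q in place_of(im,n)[:2]:
        d=dep(im,q["location"],st); print(n,round(q["p"],2),np.round(q["location"],1),"dep",None if d is None else np.round(d,4))
E
python3 v.py w1 lid_grip lid_bottom stack_top rod_left rod_right catch_pivot catch_tip
```

```text
3.05 [0.5319 0.3722 0.2987] [[-0.404, 0.915, 0.0], [0.915, 0.404, -0.0], [-0.0, -0.0, -1.0]]
lid_grip 0.6 [333.7 169.6] dep [0.5437 0.3762 0.0639]
lid_bottom 0.78 [329.9 159.3] dep [0.5345 0.3856 0.0634]
stack_top 0.6 [283.2 356.2] dep [0.5649 0.1944 0.1688]
rod_left 0.85 [287.5 362.2] dep [0.5696 0.1972 0.1777]
catch_pivot 0.69 [226.8 359.2] dep [0.5143 0.1298 0.1311]
catch_tip 0.88 [195.1 381. ] dep [0.5    0.3833 0.3949]
catch_tip 0.4 [333.6 159.1] dep [0.5383 0.3877 0.0646]
```

View pics/w1.png

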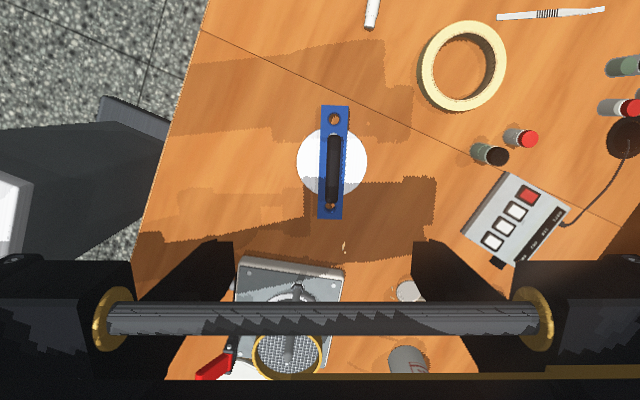

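The wrist view shows the lid with its blue bar nearly vertical in the picture (bores at (335,118) and (331,205)). The shaker is at the bottom, partly behind the gripper, and the catch is at (215,368). I'll fit the lid from this and then view the shaker from closer.

```bash
cat > lid.py <<'E'
from h import *
import pickle,sys
def cloud(im,st,m):
    return np.array([ (lambda od:od[0]+od[1]*im["z_map"][r,c])(ray(im,(c,r),st)) for r,c in zip(*np.nonzero(m&(im["z_map"]>0)))])
def lidfit(tag):
    im,st=pickle.load(open(tag+".pkl","rb")); I=im["img"].astype(int)
    m=(I[...,2]>I[...,0]+40)&(I[...,2]>70); m[:80]=m[240:]=0; m[:,:280]=0;m[:,380:]=0
    P=cloud(im,st,m); print("blue z",np.percentile(P[:,2],[5,50,95]),len(P))
    P=P[abs(P[:,2]-np.median(P[:,2]))<.006]
    (c,s,a)=cv2.minAreaRect((P[:,:2]*1000).astype(np.float32)); b=cv2.boxPoints((c,s,a))
    e=max([b[1]-b[0],b[2]-b[1]],key=np.linalg.norm); print("bar c",c,s,"yaw",np.degrees(np.arctan2(-e[0],e[1])))
    k=(I.max(2)<60); k[:100]=k[225:]=0;k[:,300:360]&=True;k[:,:300]=0;k[:,360:]=0
    H=cloud(im,st,k); H=H[H[:,2]>.05]; print("handle z",np.median(H[:,2]),len(H),cv2.minAreaRect((H[:,:2]*1000).astype(np.float32)))
if __name__=="__main__": lidfit(sys.argv[1])
E
python3 lid.py w1; python3 -c "
from h import *
goto([.575,.19,.3],np.radians(17))"
```

```text
blue z [0.0234739  0.02490263 0.02625059] 1814
bar c (542.7028198242188, 374.73712158203125) (33.97731018066406, 149.03680419921875) yaw -158.56323
handle z 0.06310338833430801 699 ((542.5488891601562, 375.31976318359375), (15.9162015914917, 81.58056640625), 21.427446365356445)
shift share [-0.6124 -0.1165 -0.0042] turn share [ 0.     -0.0001  0.0781] half 1 rows 4.485092177048613 0.9812391411775558 q7 -0.15360435063579317
```

View shaker.

Call:
{"op": "drive_tool", "data": {
  "plan": "-.12 -.023 0 0 0 0 1;-.12 -.023 0 0 0 0 1;-.12 -.023 0 0 0 0 1;-.12 -.023 0 0 0 0 1;-.12 -.023 0 0 0 0 1;0 0 0 0 0 .078 1;0 0 0 0 0 0 1"
}}

```text
time_s: 4.03
tcp_pos: [0.5746, 0.1903, 0.2991]
orientation: [1.88, 2.515, 0.0]
wrist_force: [0.3, 0.5, 0.2]
finger_gap: 0.999
grip_force: 0.0
```

```bash
python3 v.py w2 stack_top rod_left rod_right catch_pivot catch_tip
```

```text
4.0333 [0.5746 0.1903 0.2991] [[-0.283, 0.959, 0.001], [0.959, 0.283, -0.001], [-0.001, 0.001, -1.0]]
stack_top 0.62 [316.4 222.7] dep [0.5835 0.1321 0.0914]
rod_left 0.65 [322.1 182.1] dep [0.571  0.1987 0.1728]
rod_right 0.77 [314.  306.3] dep [0.5645 0.2146 0.3763]
catch_pivot 0.88 [250.4 224.4] dep [0.5156 0.1262 0.1325]
catch_tip 0.74 [217.1 233.3] dep [0.4914 0.1218 0.1629]
catch_tip 0.32 [441.4 240.8] dep [0.7649 0.1314 0.025 ]
```

View pics/w2.png

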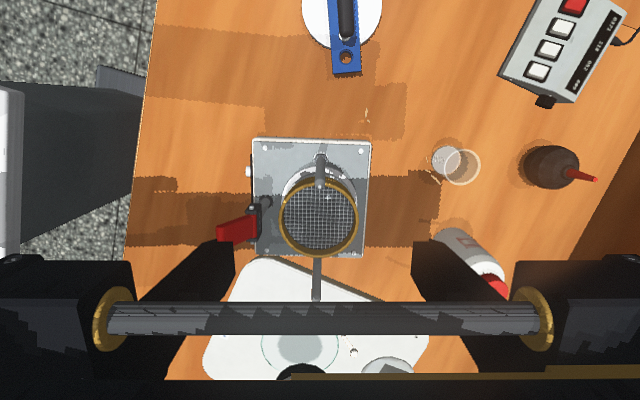

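The picture shows the sieve rim around (319,217). The left rod's tip is near (321,187), the right rod runs from (316,258) down behind the gripper, and the red catch tip is at (225,232). I'll fit the rim, the rods and the housing from the depth map.

```bash
cat > sh.py <<'E'
from h import *
from lid import cloud
import pickle,sys
from scipy.optimize import least_squares
im,st=pickle.load(open(sys.argv[1]+".pkl","rb")); I=im["img"]
m=np.zeros(I.shape[:2],bool); m[100:300,190:420]=1
P=cloud(im,st,m); h=P[:,2]
c0=np.array([.582,.138]); r=np.linalg.norm(P[:,:2]-c0,axis=1)
rim=P[(abs(h-.106)<.006)&(r>.035)&(r<.055)]
f=lambda p:np.linalg.norm(rim[:,:2]-p[:2],axis=1)-p[2]
s=least_squares(f,[*c0,.044],loss="soft_l1",f_scale=.001).x; print("rim",s,"z",np.median(rim[:,2]),len(rim))
for lo,hi in ((.12,.135),(.135,.15),(.15,.165),(.165,.172),(.172,.178),(.178,.19)):
    q=P[(h>lo)&(h<hi)]
    for nm,yy in (("L",.193),("R",.082)):
        a=q[(abs(q[:,1]-yy)<.02)&(abs(q[:,0]-(.582-.28*(yy-.138)))<.02)]
        if len(a): print(nm,lo,len(a),np.round(a.mean(0),4),np.round(np.ptp(a,0),4))
g=P[(h>.03)&(h<.045)]; 
if len(g): b=cv2.minAreaRect((g[:,:2]*1000).astype(np.float32)); print("housing",b,np.median(g[:,2]))
red=cloud(im,st,m&(I[...,0]>120)&(I[...,1]<60)&(I[...,2]<70)); red=red[(red[:,2]>.1)&(red[:,0]<.56)]; t=red[red[:,2]>np.percentile(red[:,2],80)]
print("red",np.round(red.min(0),4),np.round(red.max(0),4),"hi end",np.round(t.mean(0),4))
E
python3 sh.py w2
```

```text
rim [0.58339916 0.14039033 0.04257463] z 0.10644595723205755 1074
L 0.12 29 [0.5682 0.1993 0.1274] [0.0082 0.0056 0.0146]
R 0.12 63 [0.5968 0.0868 0.1277] [0.0083 0.0064 0.0148]
L 0.135 31 [0.568  0.1995 0.1432] [0.0083 0.0043 0.0138]
R 0.135 65 [0.5972 0.0871 0.1427] [0.0084 0.0043 0.0145]
L 0.15 34 [0.568  0.1994 0.1579] [0.0082 0.0061 0.0132]
R 0.15 82 [0.5969 0.0867 0.1576] [0.0086 0.0068 0.0147]
L 0.165 46 [0.5689 0.1981 0.1693] [0.0097 0.0071 0.0068]
R 0.165 49 [0.5972 0.0866 0.1688] [0.0087 0.0051 0.0067]
L 0.172 44 [0.5689 0.1966 0.1747] [0.0064 0.0071 0.0057]
R 0.172 5 [0.5972 0.0863 0.1726] [0.0046 0.0012 0.0006]
L 0.178 12 [0.5693 0.1961 0.1788] [0.0026 0.0034 0.0019]
housing ((565.5978393554688, 101.95645141601562), (203.45626831054688, 228.6460723876953), 15.638275146484375) 0.0365230706095826
red [0.4892 0.1112 0.1263] [0.5221 0.1352 0.1648] hi end [0.4939 0.1217 0.164 ]
```

```bash
python3 -c "
from h import *
goto([.5427,.375,.16],np.radians(21.4))"
```

```text
shift share [0.6027 0.08   0.4622] turn share [-0.0001 -0.0003 -0.0467] half 1 rows 5.494410552668449 0.5868880448520692 q7 0.02436219925788533
```

Call:
{"op": "drive_tool", "data": {
  "plan": ".12 .016 0 0 0 0 1;.12 .016 .03 0 0 0 1;.12 .016 .05 0 0 0 1;.12 .016 .05 0 0 0 1;.1227 .016 .03 0 0 0 1;0 0 .1 0 0 0 1;0 0 .1 0 0 0 1;0 0 .1 0 0 -.0467 1;0 0 0 0 0 0 1;0 0 0 0 0 0 1"
}}

```text
time_s: 5.17
tcp_pos: [0.5427, 0.3736, 0.1597]
orientation: [-1.775, -2.591, 0.005]
wrist_force: [0.8, 0.4, 0.0]
finger_gap: 1.003
grip_force: 0.0
```

```bash
python3 v.py w3 lid_grip; python3 - <<'E'
from h import *
import pickle
from lid import cloud
im,st=pickle.load(open("w3.pkl","rb"));I=im["img"].astype(int)
m=(I[...,2]>I[...,0]+40)&(I[...,2]>70);P=cloud(im,st,m);P=P[(abs(P[:,2]-.025)<.006)&(np.hypot(P[:,0]-.5427,P[:,1]-.375)<.1)]
print(cv2.minAreaRect((P[:,:2]*1000).astype(np.float32)),np.median(P[:,2]))
k=(I.max(2)<60);H=cloud(im,st,k);H=H[(H[:,2]>.05)&(H[:,2]<.075)&(np.hypot(H[:,0]-.5427,H[:,1]-.375)<.05)]
print(cv2.minAreaRect((H[:,:2]*1000).astype(np.float32)),np.percentile(H[:,2],[50,95]))
goto([.5427,.375,.04],np.radians(21.4))
E
```

```text
5.1667 [0.5427 0.3736 0.1597] [[-0.361, 0.933, -0.003], [0.933, 0.361, -0.002], [-0.001, -0.003, -1.0]]
lid_grip 0.81 [322.4 199.4] dep [0.5406 0.3756 0.0643]
((542.8160400390625, 374.4264221191406), (34.10755920410156, 148.77554321289062), 21.36345672607422) 0.024923622189731487
((542.3309936523438, 375.3025817871094), (15.237584114074707, 82.11966705322266), 21.679283142089844) [0.06330139 0.0647642 ]
shift share [ 0.0043 -0.0073  0.4091] turn share [ 0.0017 -0.0005 -0.0032] half 1 rows 2.9439356849200875 0.0463567928193082 q7 -0.16090287159979666
```

Call:
{"op": "drive_tool", "data": {
  "plan": "0 0 .1 0 0 0 1;0 0 .1 0 0 0 1;.003 0 .08 0 0 0 1;0 0 .06 0 0 0 1;0 0 .04 0 0 0 1;0 0 .02 0 0 0 1;0 0 0 0 0 0 -1;0 0 0 0 0 0 -1;0 0 0 0 0 0 -1;0 0 0 0 0 0 -1;0 0 0 0 0 0 -1;0 0 0 0 0 0 -1",
  "squeeze": 50
}}

```text
time_s: 6.27
tcp_pos: [0.5439, 0.3746, 0.0414]
orientation: [1.775, 2.591, 0.001]
wrist_force: [0.1, 0.2, 0.6]
finger_gap: 0.568
grip_force: 0.0
```

Call:
{"op": "drive_tool", "data": {
  "plan": "0 0 0 0 0 0 -1;0 0 -.02 0 0 0 -1;0 0 -.05 0 0 0 -1;0 0 -.07 0 0 0 -1;0 0 -.08 0 0 0 -1;0 0 -.1 0 0 0 -1;0 0 -.1 0 0 0 -1;0 0 -.1 0 0 0 -1;0 0 -.1 0 0 0 -1;0 0 -.08 0 0 0 -1;0 0 0 0 0 0 -1"
}}

```text
time_s: 7.18
tcp_pos: [0.5464, 0.3758, 0.2583]
orientation: [1.774, 2.588, 0.016]
wrist_force: [0.6, 0.6, 1.0]
finger_gap: 0.004
grip_force: 0.0
```

```bash
python3 -c "
from h import *
s=read_state();print(s['finger_gap'],s['grip_force'],s['wrist_force'])
goto([.5837,.1395,.255],np.radians(14.4),s)"
```

```text
0.0035226979087619598 0.0 [0.63334031 0.63949811 0.95431728]
shift share [-0.7794 -0.1681  0.0069] turn share [ 0.0064 -0.0023  0.0749] half 1 rows 5.736301600791819 0.9451530098602576 q7 -0.18066100911079574
```

The fingers close slowly, and I lifted before they had gripped. I'll open them and check where the lid is now.

Call:
{"op": "drive_tool", "data": {
  "plan": "0 0 .1 0 0 0 .1;0 0 .1 0 0 0 .1;0 0 .1 0 0 0 .1;0 0 0 0 0 0 .1;0 0 0 0 0 0 .1;0 0 0 0 0 0 .1;0 0 0 0 0 0 .1;0 0 0 0 0 0 .1;0 0 0 0 0 0 .1"
}}

```text
time_s: 7.93
tcp_pos: [0.5443, 0.3748, 0.1623]
orientation: [1.775, 2.591, 0.004]
wrist_force: [-0.2, -0.3, -0.1]
finger_gap: 0.55
grip_force: 0.0
```

```bash
python3 v.py w4 lid_grip; cat > lf.py <<'E'
from h import *
import pickle,sys
from lid import cloud
im,st=pickle.load(open(sys.argv[1]+".pkl","rb"));I=im["img"].astype(int)
m=(I[...,2]>I[...,0]+40)&(I[...,2]>70);P=cloud(im,st,m);P=P[(abs(P[:,2]-.025)<.008)&(np.hypot(P[:,0]-.5427,P[:,1]-.375)<.1)]
print(cv2.minAreaRect((P[:,:2]*1000).astype(np.float32)),np.median(P[:,2]))
k=(I.max(2)<60);H=cloud(im,st,k);H=H[(H[:,2]>.05)&(H[:,2]<.075)&(np.hypot(H[:,0]-.5427,H[:,1]-.375)<.05)]
print(cv2.minAreaRect((H[:,:2]*1000).astype(np.float32)),np.percentile(H[:,2],[50,95]))
s=read_state();print(s["finger_gap"]);goto([.5427,.375,.04],np.radians(21.4))
E
python3 lf.py w4
```

```text
7.9333 [0.5443 0.3748 0.1623] [[-0.361, 0.933, 0.002], [0.933, 0.361, 0.001], [0.001, 0.002, -1.0]]
lid_grip 0.75 [319.2 199.4] dep [0.5406 0.3754 0.0638]
((542.8675537109375, 374.4464111328125), (33.94206237792969, 148.86778259277344), 21.512693405151367) 0.024916812120569898
((542.5829467773438, 374.9384460449219), (15.438130378723145, 82.86460876464844), 21.501758575439453) [0.06329845 0.06469239]
0.5520964170937436
shift share [ 0.0025 -0.0039  0.4053] turn share [ 0.0008 -0.0003 -0.0025] half 1 rows 2.9161626122685065 0.03352346496566719 q7 -0.15990702930110762
```

Call:
{"op": "drive_tool", "data": {
  "plan": ".002 -.004 .1 0 0 0 .1;0 0 .1 0 0 0 .1;0 0 .1 0 0 0 .1;0 0 .06 0 0 0 .1;0 0 .04 0 0 0 .1;0 0 0 0 0 0 -1;0 0 0 0 0 0 -1;0 0 0 0 0 0 -1;0 0 0 0 0 0 -1;0 0 0 0 0 0 -1;0 0 0 0 0 0 -1;0 0 0 0 0 0 -1"
}}

```text
time_s: 9.03
tcp_pos: [0.5433, 0.3752, 0.0421]
orientation: [1.775, 2.591, 0.004]
wrist_force: [1.1, 0.0, 6.5]
finger_gap: 0.177
grip_force: 50.0
```

Call:
{"op": "drive_tool", "data": {
  "plan": "0 0 0 0 0 0 -1;0 0 0 0 0 0 -1;0 0 0 0 0 0 -1;0 0 0 0 0 0 -1;0 0 0 0 0 0 -1",
  "squeeze": 50
}}

```text
time_s: 9.45
tcp_pos: [0.5433, 0.3752, 0.0421]
orientation: [1.775, 2.591, 0.004]
wrist_force: [0.6, 0.9, 6.6]
finger_gap: 0.176
grip_force: 50.0
```

Call:
{"op": "drive_tool", "data": {
  "plan": "0 0 -.02 0 0 0 -1;0 0 -.05 0 0 0 -1;0 0 -.07 0 0 0 -1;0 0 -.09 0 0 0 -1;0 0 -.1 0 0 0 -1;0 0 -.1 0 0 0 -1;0 0 -.1 0 0 0 -1;0 0 -.1 0 0 0 -1;0 0 -.06 0 0 0 -1;0 0 -.03 0 0 0 -1;0 0 0 0 0 0 -1"
}}

```text
time_s: 10.37
tcp_pos: [0.5429, 0.3748, 0.2592]
orientation: [1.775, 2.591, 0.005]
wrist_force: [0.1, 0.4, -4.0]
finger_gap: 0.174
grip_force: 50.0
```

```bash
python3 -c "
from h import *
s=read_state();print(s['tcp_pos'],s['finger_gap'],s['grip_force'],s['wrist_force'],s['wrist_torque'])
goto([.5835,.1395,.258],np.radians(14.4),s)"
```

```text
[0.54285237 0.37478012 0.2592401 ] 0.17400352856969203 49.99282792210579 [ 0.14257851  0.35807875 -3.98997527] [-0.06412741 -0.02606861 -0.01322861]
shift share [-0.7803 -0.1568  0.0028] turn share [ 0.0019 -0.0008  0.0751] half 1 rows 5.725868643989401 0.9448756983402347 q7 -0.1821166131583723
```

Call:
{"op": "drive_tool", "data": {
  "plan": "-.05 -.01 0 0 0 0 -1;-.09 -.018 0 0 0 0 -1;-.1 -.02 0 0 0 0 -1;-.1 -.02 0 0 0 0 -1;-.1 -.02 0 0 0 0 -1;-.1 -.02 0 0 0 0 -1;-.1 -.02 0 0 0 0 -1;-.08 -.016 0 0 0 .025 -1;-.045 -.009 0 0 0 .025 -1;-.015 -.004 0 0 0 .025 -1;0 0 0 0 0 0 -1;0 0 0 0 0 0 -1"
}}

```text
time_s: 11.37
tcp_pos: [0.5811, 0.1396, 0.2557]
orientation: [-1.923, -2.482, 0.002]
wrist_force: [0.1, 0.0, -3.6]
finger_gap: 0.175
grip_force: 50.0
```

```bash
cat > g.py <<'E'
from h import *
import sys
z=float(sys.argv[1])
R=[]
for k in range(4):
    s=read_state();R.append(s)
    if k<3:get_image("top")
s=R[-1];s["tcp_pos"]=np.mean([r["tcp_pos"] for r in R],0)
print(s['time_s'],np.round([r['tcp_pos'] for r in R],4).tolist(),s['grip_force'],s['wrist_force'],s['wrist_torque'])
goto([.5837,.1395,z],np.radians(14.4),s,half=1)
E
python3 g.py .25; python3 v.py w5 rod_left rod_right stack_top; python3 - <<'E'
from h import *
import pickle
from lid import cloud
im,st=pickle.load(open("w5.pkl","rb"));I=im["img"].astype(int)
m=(I[...,2]>I[...,0]+40)&(I[...,2]>70);P=cloud(im,st,m);P=P[(abs(P[:,2]-.24)<.015)&(np.hypot(P[:,0]-.583,P[:,1]-.14)<.1)]
print(cv2.minAreaRect((P[:,:2]*1000).astype(np.float32)),np.median(P[:,2]),P[:,2].min(),P[:,2].max())
for lo,hi in ((-.09,-.05),(-.05,0),(0,.05),(.05,.09)):
    y=(P[:,:2]-[.5837,.1395])@[-np.sin(.251),np.cos(.251)];q=P[(y>lo)&(y<hi)];print(lo,len(q),q[:,2].mean() if len(q) else 0)
E
```

```text
11.5167 [[0.5811, 0.1396, 0.2557], [0.5811, 0.1404, 0.2558], [0.5813, 0.1407, 0.256], [0.5812, 0.1403, 0.2559]] 49.99289263039827 [-0.54790894 -0.01601169 -4.3182169 ] [-0.01615797  0.02626554 -0.00834567]
shift share [-0.0047  0.0074  0.0198] turn share [-0.0005 -0.0003  0.0019] half 1 rows 0.1556117834217046 0.02580186594602891 q7 0.08795612852609545
11.5167 [0.5814 0.1406 0.2562] [[-0.252, 0.968, -0.001], [0.968, 0.252, 0.0], [0.001, -0.001, -1.0]]
rod_left 0.84 [327.5 129.8] dep [0.5696 0.1961 0.1788]
((580.9708251953125, 139.8276824951172), (36.87199020385742, 149.98902893066406), 15.443801879882812) 0.23892652883190676 0.2251273252701903 0.24154827004560217
-0.09 552 0.23884033126622803
-0.05 6 0.23887268701326003
0 3079 0.23895248746350403
0.05 3190 0.2387123790524368
```

View pics/w5.png

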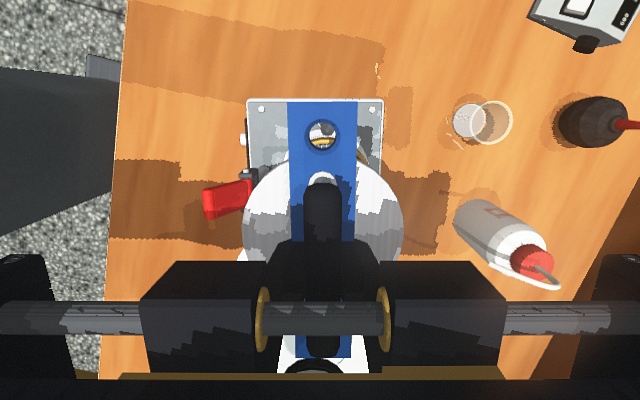

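The lid hangs level with its centre near the TCP. The left bore at (322,135) shows the rod tip at (327,130), so about 2 mm of correction is needed. I'll shift, go down to just above the tips and look again.

Call:
{"op": "drive_tool", "data": {
  "plan": "-.003 .008 .02 0 0 0 -1;0 0 .03 0 0 0 -1;0 0 .03 0 0 0 -1;0 0 .01 0 0 0 -1;0 0 0 0 0 0 -1;0 0 0 0 0 0 -1"
}}

```text
time_s: 12.22
tcp_pos: [0.5843, 0.1388, 0.2293]
orientation: [-1.925, -2.482, 0.001]
wrist_force: [0.4, 0.7, -4.2]
finger_gap: 0.176
grip_force: 50.0
```

```bash
python3 g.py .22; python3 v.py w6 rod_left; python3 - <<'E'
import cv2
i=cv2.imread("pics/w6.png")[60:260,220:420]; cv2.imwrite("pics/w6c.png",cv2.resize(i,(600,600),interpolation=cv2.INTER_CUBIC))
E
```

```text
12.3667 [[0.5843, 0.1388, 0.2293], [0.5846, 0.1389, 0.2298], [0.5848, 0.1389, 0.23], [0.5846, 0.1388, 0.2298]] 49.99281518161297 [-0.33952877  0.69487579 -4.20396172] [-0.05231593  0.05050866 -0.00431143]
shift share [ 0.0029 -0.0024  0.0326] turn share [ 0.0005 -0.      0.0002] half 1 rows 0.23637572255997222 0.006973436518928785 q7 0.09965710939738867
12.3667 [0.5848 0.1389 0.2301] [[-0.249, 0.969, 0.001], [0.969, 0.249, 0.0], [0.0, 0.001, -1.0]]
rod_left 0.89 [324.8 129. ] dep [0.5707 0.1961 0.1776]
```

View pics/w6c.png

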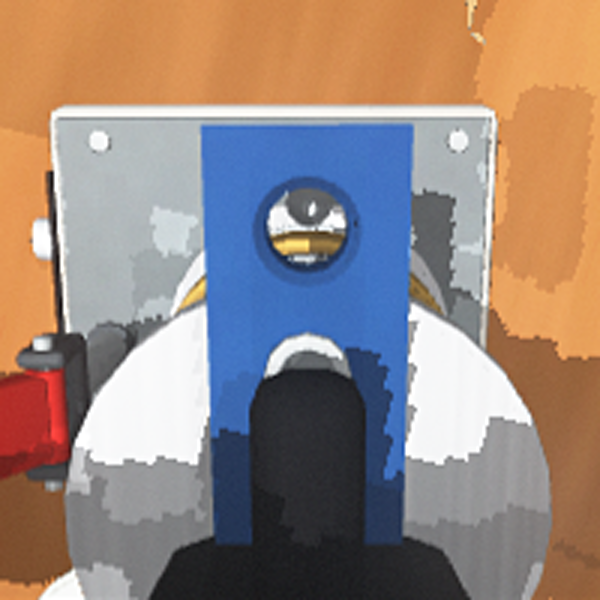

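```bash
python3 - <<'E'
from h import *
import pickle
from lid import cloud
im,st=pickle.load(open("w6.pkl","rb"));I=im["img"].astype(int)
m=(I[...,2]>I[...,0]+40)&(I[...,2]>70);m[:98]=0;m[240:]=0;P=cloud(im,st,m);P=P[(abs(P[:,2]-.2125)<.008)];zt=np.median(P[:,2])
c,s,a=cv2.minAreaRect((P[:,:2]*1000).astype(np.float32));print(c,s,a,zt)
b=cv2.boxPoints((c,s,a));e=[-np.sin(np.radians(a)),np.cos(np.radians(a))];print(b)
far=b[np.argsort(b@e)[-2:]].mean(0);print("centre from far end",far-75*np.array(e),"bore",far-17*np.array(e))
o,d=ray(im,(322.7,137.3),st);print("bore ray",o+d*(zt-o[2])/d[2])
o,d=ray(im,(322.5,128.5),st);print("tip ray at .18",o+d*(.18-o[2])/d[2]); 
E
python3 sh.py w6 | grep -v "^R"
```

```text
(574.2632446289062, 175.83499145507812) (34.118492126464844, 71.4646987915039) 14.47690200805664 0.21285815997042085
[[548.8129  206.16815]
 [566.6784  136.97256]
 [599.71356 145.50183]
 [581.8481  214.69742]]
centre from far end [584.07973201 137.81414762] bore [569.58033008 193.97256055]
bore ray [0.56988495 0.19430788 0.21285816]
tip ray at .18 [0.5692963  0.19622891 0.18      ]
rim [0.58381411 0.13915724 0.04370763] z 0.1066291936055021 218
L 0.165 48 [0.5694 0.1948 0.1699] [0.0094 0.008  0.0055]
L 0.172 91 [0.5694 0.196  0.1746] [0.0073 0.007  0.006 ]
L 0.178 28 [0.568  0.1943 0.1797] [0.0194 0.0247 0.0118]
housing ((566.9615478515625, 123.20491027832031), (168.23104858398438, 176.83042907714844), 14.293447494506836) 0.03606436148989667
red [0.4906 0.1063 0.1239] [0.5233 0.1359 0.165 ] hi end [0.4988 0.1168 0.1612]
```

Call:
{"op": "drive_tool", "data": {
  "plan": ".005 0 0 0 0 0 -1;0 0 .01 0 0 0 -1;0 0 .015 0 0 0 -1;0 0 .015 0 0 0 -1;0 0 .015 0 0 0 -1;0 0 .015 0 0 0 -1;0 0 .01 0 0 0 -1;0 0 0 0 0 0 -1;0 0 0 0 0 0 -1"
}}

```text
time_s: 13.22
tcp_pos: [0.584, 0.1403, 0.2055]
orientation: [-1.925, -2.483, 0.001]
wrist_force: [0.6, 0.3, -4.4]
finger_gap: 0.174
grip_force: 50.0
```

```bash
python3 g.py .151
```

```text
13.3667 [[0.584, 0.1403, 0.2055], [0.5842, 0.1403, 0.2058], [0.5843, 0.1404, 0.2059], [0.5842, 0.1403, 0.2058]] 49.992854967713356 [-0.22058747 -0.40604745 -4.09848844] [ 0.00134146  0.05349851 -0.01285858]
shift share [-0.0023 -0.0025  0.1827] turn share [ 0.0004 -0.      0.0002] half 1 rows 1.3142665061688557 0.0053957604273256535 q7 0.10618181948720275
```

Call:
{"op": "drive_tool", "data": {
  "plan": "0 0 .015 0 0 0 -1;0 0 .02 0 0 0 -1;0 0 .025 0 0 0 -1;0 0 .025 0 0 0 -1;0 0 .025 0 0 0 -1;0 0 .02 0 0 0 -1;0 0 .015 0 0 0 -1;0 0 .01 0 0 0 -1;0 0 0 0 0 0 -1;0 0 0 0 0 0 -1"
}}

```text
time_s: 14.2
tcp_pos: [0.5842, 0.1403, 0.1592]
orientation: [1.925, 2.483, 0.0]
wrist_force: [-0.5, -0.5, -3.3]
finger_gap: 0.177
grip_force: 50.0
```

```bash
python3 g.py .151
```

```text
14.35 [[0.5842, 0.1403, 0.1592], [0.5844, 0.1403, 0.1595], [0.5845, 0.1404, 0.1596], [0.5844, 0.1404, 0.1595]] 49.99286189675331 [-0.45847091 -0.22816047 -4.45608624] [-0.04219546 -0.02212527  0.00412474]
shift share [-0.0022 -0.0029  0.0283] turn share [ 0.0006 -0.      0.0002] half 1 rows 0.20553150852852173 0.007454857968511851 q7 0.125018087490448
```

Call:
{"op": "drive_tool", "data": {
  "plan": "0 0 .01 0 0 0 -1;0 0 .006 0 0 0 -1;0 0 .005 0 0 0 -1;0 0 0 0 0 0 -1;0 0 0 0 0 0 -1"
}}

```text
time_s: 14.77
tcp_pos: [0.584, 0.1403, 0.1528]
orientation: [-1.925, -2.483, 0.0]
wrist_force: [0.6, -0.9, -4.2]
finger_gap: 0.173
grip_force: 50.0
```

Call:
{"op": "drive_tool", "data": {
  "plan": "0 0 .004 0 0 0 -1;0 0 .003 0 0 0 -1;0 0 0 0 0 0 -1;0 0 0 0 0 0 -1"
}}

```text
time_s: 15.1
tcp_pos: [0.5841, 0.1403, 0.1508]
orientation: [1.925, 2.483, -0.0]
wrist_force: [0.1, 0.5, -3.5]
finger_gap: 0.177
grip_force: 50.0
```

Call:
{"op": "drive_tool", "data": {
  "plan": "0 0 .004 0 0 0 -1;0 0 0 0 0 0 -1;0 0 0 0 0 0 -1"
}}

```text
time_s: 15.35
tcp_pos: [0.5843, 0.1403, 0.1501]
orientation: [1.925, 2.482, 0.001]
wrist_force: [-2.2, -0.6, 2.7]
finger_gap: 0.174
grip_force: 50.0
```

Call:
{"op": "drive_tool", "data": {
  "plan": "0 0 .003 0 0 0 -1;0 0 0 0 0 0 -1;0 0 0 0 0 0 -1"
}}

```text
time_s: 15.6
tcp_pos: [0.5843, 0.1403, 0.1501]
orientation: [-1.925, -2.483, -0.001]
wrist_force: [-4.3, -0.2, 10.0]
finger_gap: 0.172
grip_force: 50.0
```

Call:
{"op": "drive_tool", "data": {
  "plan": "0 0 -.002 0 0 0 -1;0 0 0 0 0 0 -.2;0 0 0 0 0 0 -.2;0 0 0 0 0 0 -.2;0 0 0 0 0 0 -.2;0 0 0 0 0 0 -.2;0 0 0 0 0 0 -.2;0 0 -.05 0 0 0 -.2;0 0 -.1 0 0 0 -.2;0 0 -.1 0 0 0 -.2;0 0 -.1 0 0 0 -.2;0 0 -.1 0 0 0 -.2"
}}

```text
time_s: 16.6
tcp_pos: [0.5839, 0.1402, 0.2857]
orientation: [1.925, 2.483, -0.0]
wrist_force: [-0.3, 0.7, -0.1]
finger_gap: 0.398
grip_force: 0.0
```

Call:
{"op": "drive_tool", "data": {
  "plan": ".1 0 -.05 0 0 0 -.2;.1 0 0 0 0 0 -1;0 0 0 0 0 0 -1;0 0 0 0 0 0 -1"
}}

```text
time_s: 16.93
tcp_pos: [0.5685, 0.2007, 0.2993]
orientation: [-1.92, -2.486, -0.001]
wrist_force: [0.8, -0.3, 0.8]
finger_gap: 0.194
grip_force: 0.0
```

```bash
python3 v.py w7 catch_tip catch_pivot lid_grip; python3 sh.py w7|grep red; python3 - <<'E'
from h import *
import pickle
from lid import cloud
im,st=pickle.load(open("w7.pkl","rb"));I=im["img"].astype(int)
m=(I[...,2]>I[...,0]+40)&(I[...,2]>70);P=cloud(im,st,m);P=P[abs(P[:,2]-.134)<.008]
print(cv2.minAreaRect((P[:,:2]*1000).astype(np.float32)),np.median(P[:,2]))
E
```

```text
16.9333 [0.5685 0.2007 0.2993] [[-0.253, 0.967, -0.0], [0.967, 0.253, 0.001], [0.001, 0.0, -1.0]]
catch_tip 0.83 [223.1 248. ] dep [0.4909 0.1216 0.1631]
catch_pivot 0.91 [256.9 236.2] dep [0.516  0.1264 0.1303]
catch_pivot 0.36 [446.9 162.4] dep [0.716  0.2437 0.045 ]
lid_grip 0.74 [322.6 253.9] dep [0.5825 0.1436 0.1719]
red [0.4881 0.1078 0.1247] [0.5226 0.1352 0.1645] hi end [0.4946 0.1197 0.163 ]
((582.9614868164062, 140.9342041015625), (34.09275436401367, 147.39695739746094), 14.361457824707031) 0.13292920102830058
```

View pics/w7.png

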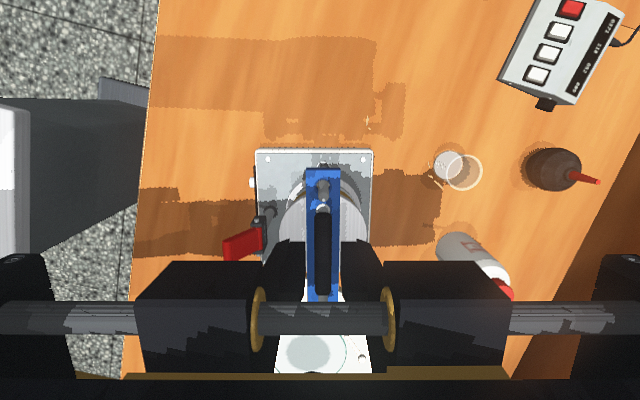

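The lid is seated: its bar top is at z ≈ 0.134, its centre is on the axis and its yaw is 14.4°. The catch at (240,243) is still leaning to the front. Next I push it with closed fingers from the front.

```bash
cat > c.py <<'E'
from h import *
import sys
u,z=map(float,sys.argv[1:3]); a=np.radians(14.4)
s=read_state(); p=np.array([.584,.1397])+u*np.array([np.cos(a),np.sin(a)])+.002*np.array([-np.sin(a),np.cos(a)])
d=s["tcp_pos"][:2]-[.584,.1397]; print("now u,v",d@[np.cos(a),np.sin(a)],d@[-np.sin(a),np.cos(a)],s["tcp_pos"][2],s["wrist_force"])
goto([*p,z],a,s,half=1)
E
python3 c.py -.122 .155
```

```text
now u,v 9.765712810941441e-05 0.0589648047608915 0.2989718301270571 [0.29268282 0.45464684 0.25458272]
shift share [-0.1901 -0.4064  0.4803] turn share [-0.0004  0.0006 -0.0011] half 1 rows 4.728583526769249 0.016540498784993266 q7 -0.031132024943435956
```

Call:
{"op": "drive_tool", "data": {
  "plan": "-.047 -.1 0 0 0 0 -1;-.047 -.1 0 0 0 0 -1;-.048 -.1 0 0 0 0 -1;-.048 -.106 0 0 0 0 -1;0 0 .1 0 0 0 -1;0 0 .1 0 0 0 -1;0 0 .1 0 0 0 -1;0 0 .1 0 0 0 -1;0 0 .06 0 0 0 -1;0 0 .02 0 0 0 -1;0 0 0 0 0 0 -1;0 0 0 0 0 0 -1"
}}

```text
time_s: 18.13
tcp_pos: [0.466, 0.1124, 0.1559]
orientation: [1.926, 2.481, 0.0]
wrist_force: [-0.7, 0.3, -0.2]
finger_gap: 0.006
grip_force: 0.0
```

```bash
python3 c.py -.058 .155
```

```text
now u,v -0.12107548206275817 0.00290293507794088 0.15593562353752605 [-0.72223678  0.30578287 -0.16775321]
shift share [-0.0028  0.2103  0.0032] turn share [ 0.0004  0.0002 -0.0005] half 1 rows 1.51292284657484 0.008252635535738302 q7 0.09428796878200606
```

Call:
{"op": "drive_tool", "data": {
  "plan": "0 .02 0 0 0 0 -1;0 .02 0 0 0 0 -1;0 .02 0 0 0 0 -1;0 .02 0 0 0 0 -1;0 .02 0 0 0 0 -1;0 .02 0 0 0 0 -1;0 .02 0 0 0 0 -1;0 .02 0 0 0 0 -1;0 .02 0 0 0 0 -1;0 .02 0 0 0 0 -1;0 .01 0 0 0 0 -1;0 0 0 0 0 0 -1"
}}

```text
time_s: 19.13
tcp_pos: [0.5273, 0.1288, 0.1553]
orientation: [1.925, 2.482, 0.001]
wrist_force: [-0.7, -0.1, 1.0]
finger_gap: 0.003
grip_force: 0.0
```

Call:
{"op": "drive_tool", "data": {
  "plan": "0 -.02 -.02 0 0 0 -1;0 0 -.08 0 0 0 -1;0 0 -.08 0 0 0 -1;0 0 -.1 0 0 0 -1;.08 0 -.1 0 0 0 -1;.1 0 -.1 0 0 0 -1;0 0 0 0 0 0 -1"
}}

```text
time_s: 19.72
tcp_pos: [0.5079, 0.1855, 0.3046]
orientation: [1.916, 2.488, 0.016]
wrist_force: [1.6, 1.0, -0.1]
finger_gap: 0.005
grip_force: 0.0
```

```bash
python3 v.py w8 catch_tip lid_grip; python3 sh.py w8|grep red;python3 c.py -.042 .2
```

```text
19.7167 [0.5079 0.1855 0.3046] [[-0.255, 0.967, 0.007], [0.967, 0.255, 0.007], [0.005, 0.009, -1.0]]
catch_tip 0.93 [345.8 245.4] dep [0.5149 0.1977 0.3112]
lid_grip 0.85 [384.2 253.1] dep [0.5796 0.142  0.1716]
red [0.5085 0.1185 0.1246] [0.5454 0.141  0.1573] hi end [0.5328 0.1366 0.1513]
now u,v -0.0652475071647619 0.0566837691162111 0.29872383578040246 [-0.46146173 -0.61008586 -0.52502339]
shift share [-0.1823  0.0774  0.3291] turn share [-0.0001  0.0001  0.0005] half 1 rows 2.7632265271768803 0.007011582008495053 q7 -0.06505229782861065
```

View pics/w8.png

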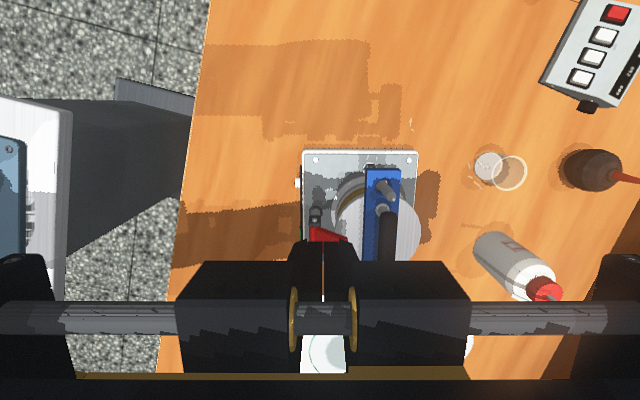

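The catch at (325,235) now leans over the lid, so I press it down from above.

Call:
{"op": "drive_tool", "data": {
  "plan": "-.09 .04 0 0 0 0 -1;-.092 .037 0 0 0 0 -1;0 0 .1 0 0 0 -1;0 0 .1 0 0 0 -1;0 0 .1 0 0 0 -1;0 0 .03 0 0 0 -1;0 0 .03 0 0 0 -1;0 0 .03 0 0 0 -1;0 0 .03 0 0 0 -1;0 0 .03 0 0 0 -1;0 0 .03 0 0 0 -1;0 0 0 0 0 0 -1"
}}

```text
time_s: 20.87
tcp_pos: [0.5451, 0.1323, 0.1548]
orientation: [1.923, 2.481, 0.005]
wrist_force: [1.1, 0.1, 0.3]
finger_gap: 0.01
grip_force: 0.2
```

```bash
python3 c.py -.042 .131
```

```text
now u,v -0.03953716181256534 0.002546946285339054 0.15482807297365334 [1.07111924 0.10918195 0.27319129]
shift share [-0.0018 -0.0085  0.0794] turn share [0.0024 0.     0.0004] half 1 rows 0.5746104529917078 0.030622519401120547 q7 0.12619314050434846
```

Call:
{"op": "drive_tool", "data": {
  "plan": "0 -.009 .02 0 0 0 -1;0 0 .02 0 0 0 -1;0 0 .015 0 0 0 -1;0 0 .01 0 0 0 -1;0 0 .005 0 0 0 -1;0 0 0 0 0 0 -1;0 0 0 0 0 0 -1"
}}

```text
time_s: 21.45
tcp_pos: [0.5404, 0.131, 0.1336]
orientation: [-1.925, -2.482, 0.001]
wrist_force: [-0.2, 1.2, -1.1]
finger_gap: 0.005
grip_force: 0.0
```

Call:
{"op": "drive_tool", "data": {
  "plan": "0 0 .005 0 0 0 -1;0 0 0 0 0 0 -1;0 0 0 0 0 0 -1"
}}

```text
time_s: 21.7
tcp_pos: [0.5406, 0.1311, 0.1323]
orientation: [-1.925, -2.483, 0.0]
wrist_force: [-0.4, -0.0, -0.7]
finger_gap: 0.006
grip_force: 0.0
```

Call:
{"op": "drive_tool", "data": {
  "plan": "0 0 .005 0 0 0 -1;0 0 .004 0 0 0 -1;0 0 0 0 0 0 -1;0 0 0 0 0 0 -1"
}}

```text
time_s: 22.03
tcp_pos: [0.5409, 0.1312, 0.1304]
orientation: [-1.925, -2.483, -0.001]
wrist_force: [-2.9, -0.5, 7.9]
finger_gap: 0.003
grip_force: 4.5
```

Call:
{"op": "drive_tool", "data": {
  "plan": "0 0 .004 0 0 0 -1;0 0 0 0 0 0 -1;0 0 0 0 0 0 -1"
}}

```text
time_s: 22.28
tcp_pos: [0.5409, 0.1312, 0.1304]
orientation: [-1.925, -2.482, -0.002]
wrist_force: [-6.4, -0.6, 19.6]
finger_gap: 0.007
grip_force: 10.4
```

Firm contact at z = 0.130 means the catch is flat on the disc. I'll lift off and check.

Call:
{"op": "drive_tool", "data": {
  "plan": "0 0 -.01 0 0 0 -1;0 0 -.05 0 0 0 -1;0 0 -.1 0 0 0 -1;0 0 -.12 0 0 0 -1;0 0 -.12 0 0 0 -1;0 0 -.12 0 0 0 -1;.12 0 0 0 0 0 -1;.12 0 0 0 0 0 -1;.12 0 0 0 0 0 -1;.08 0 0 0 0 0 -1;0 0 0 0 0 0 -1"
}}

```text
time_s: 23.2
tcp_pos: [0.5051, 0.2657, 0.284]
orientation: [-1.912, -2.489, -0.002]
wrist_force: [0.4, 0.8, 0.0]
finger_gap: 0.003
grip_force: 0.0
```

```bash
python3 v.py w9 catch_tip lid_grip; python3 - <<'E'
from h import *
import pickle
from lid import cloud
im,st=pickle.load(open("w9.pkl","rb"));I=im["img"].astype(int)
m=(I[...,2]>I[...,0]+40)&(I[...,2]>70);P=cloud(im,st,m);P=P[abs(P[:,2]-.134)<.008]
print(cv2.minAreaRect((P[:,:2]*1000).astype(np.float32)),np.median(P[:,2]))
red=cloud(im,st,(I[...,0]>120)&(I[...,1]<60)&(I[...,2]<70)); red=red[np.hypot(red[:,0]-.54,red[:,1]-.13)<.06]
print(len(red),np.percentile(red,[2,50,98],axis=0).round(4)); q=red[red[:,2]>.124]
A=np.c_[(q[:,:2]-[.584,.1397])@[.9686,.2487],np.ones(len(q))];print("tilt along u",np.linalg.lstsq(A,q[:,2],rcond=None)[0])
E
```

```text
23.2 [0.5051 0.2657 0.284 ] [[-0.258, 0.966, -0.002], [0.966, 0.258, 0.003], [0.003, -0.001, -1.0]]
((568.473388671875, 208.3562469482422), (28.21881103515625, 10.305780410766602), 14.26691722869873) 0.13279181978938043Traceback (most recent call last):
  File "<stdin>", line 8, in <module>
    return _quantile_unchecked(
        a, q, axis, out, overwrite_input, method, keepdims, weights)
    return _ureduce(a,
                    func=_quantile_ureduce_func,
    ...<5 lines>...
                    overwrite_input=overwrite_input,
                    method=method)
    r = func(a, **kwargs)
    result = _quantile(arr,
                       quantiles=q,
    ...<2 lines>...
                       out=out,
                       weights=wgt)
    slices_having_nans = np.isnan(arr[-1, ...])
                                  ~~~^^^^^^^^^
IndexError: index -1 is out of bounds for axis 0 with size 0
```

View pics/w9.png

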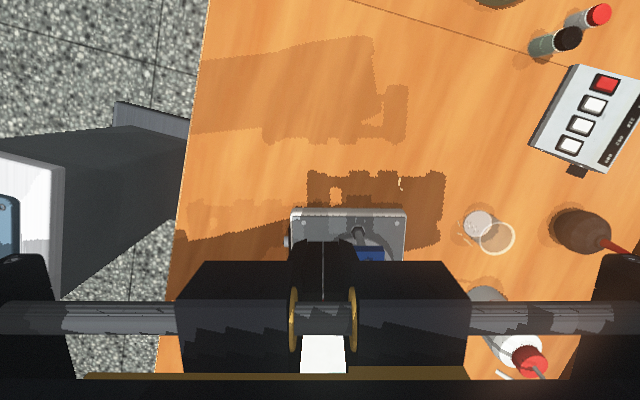

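The shaker is hidden behind the gripper (only its corner shows, at (350,220)), so I move to a clear view.

Call:
{"op": "drive_tool", "data": {
  "plan": "-.09 .09 -.02 0 0 0 -1;-.09 .09 -.02 0 0 0 -1;-.09 .09 -.02 0 0 0 -1;-.09 .09 0 0 0 0 -1;-.06 .04 0 0 0 0 -1;0 0 0 0 0 0 -1;0 0 0 0 0 0 -1"
}}

```text
time_s: 23.93
tcp_pos: [0.6562, 0.1631, 0.302]
orientation: [1.931, 2.477, -0.002]
wrist_force: [-0.9, 1.2, -0.7]
finger_gap: 0.006
grip_force: 0.0
```

```bash
python3 v.py w10 catch_tip lid_grip; python3 - <<'E'
from h import *
import pickle
from lid import cloud
im,st=pickle.load(open("w10.pkl","rb"));I=im["img"].astype(int)
m=(I[...,2]>I[...,0]+40)&(I[...,2]>70);P=cloud(im,st,m);P=P[abs(P[:,2]-.134)<.008]
print(cv2.minAreaRect((P[:,:2]*1000).astype(np.float32)),np.median(P[:,2]))
red=cloud(im,st,(I[...,0]>90)&(I[...,1]<60)&(I[...,2]<70)); red=red[np.hypot(red[:,0]-.54,red[:,1]-.13)<.06]
print(len(red),np.percentile(red,[2,50,98],axis=0).round(4)); q=red[red[:,2]>.124]
A=np.c_[(q[:,:2]-[.584,.1397])@[.9686,.2487],np.ones(len(q))];print("tilt along u",np.linalg.lstsq(A,q[:,2],rcond=None)[0])
t=get_image("top")
for n in ("wash_bottle","beaker"):
  for q in place_of(t,n)[:1]:print(n,q)
E
```

```text
23.9333 [0.6562 0.1631 0.302 ] [[-0.244, 0.97, -0.0], [0.97, 0.244, -0.002], [-0.002, -0.001, -1.0]]
catch_tip 0.92 [224.6 179.2] dep [0.5584 0.1385 0.1247]
catch_tip 0.72 [237.9 193.6] dep [0.5835 0.1424 0.1718]
lid_grip 0.9 [240.  194.3] dep [0.5854 0.1422 0.1718]
((583.150634765625, 140.14962768554688), (34.602108001708984, 148.96315002441406), 14.556920051574707) 0.1329270591177496
543 [[0.5146 0.1113 0.1055]
 [0.5364 0.1227 0.1285]
 [0.5609 0.1433 0.1304]]
tilt along u [-0.0244848   0.12716298]
wash_bottle {'location': [386.7, 228.9], 'p': 0.27}
beaker {'location': [338.7, 158.8], 'p': 0.7}
```

View pics/w10.png

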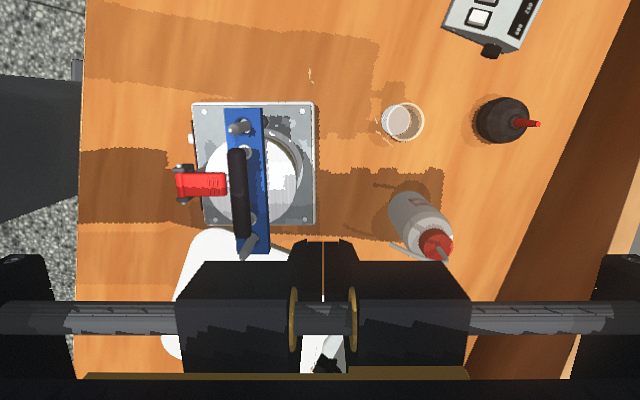

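The catch lies flat on the disc at (200,184), tilted 0.02 rad. The bar is at (245,180) with both rods through it, and the lid is centred and level at the right height. The bottle and beaker are standing, and the arm touches nothing.

```bash
python3 -c "
from station import *
print(close_job())"
```

```text
the job is handed in; nothing more can be done
None
```

The lid sits fully home on the top sieve with both rods through its bores, the red catch is pressed flat on the disc, the bottle and beaker still stand in place, and the job was handed in after about 24 s; no verdict was returned.

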